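# Fish the ruler out of the stationery box

### The job

A long ruler has ended up inside the wooden stationery box, whose fixed top leaves only a short mouth, so the ruler comes out only at a slant, one end first. Take it out through the mouth without forcing it against the box or disturbing the ink bottle and the tin that stand on the box or anything else on the desk, then hold it level, about 10 cm above the middle of the memo pad. Finish while still holding it there, still and touching nothing but the gripper.

Things in the scene. Friction and masses are not known exactly. Their poses are not given: they have to be found in the camera images.
- ruler: Plain wooden ruler, 300 mm long (its own y), 30 mm wide (its own x), 8 mm thick, 60 g nominal. Origin: middle of its underside, z up. At the start it lies flat inside the box across two 10 mm high wooden rests, its underside 16 mm above the desk, nearly along the box; both its ends are hidden under the covers. Its middle shows in the mouth and can be gripped across the 30 mm width from above.
- ruler_left (a point): Middle of the ruler's +y end (150 mm from the ruler's middle).
- ruler_right (a point): Middle of the ruler's -y end (150 mm from the ruler's middle).
- box: Dark wooden stationery box fixed to the desk, 476 mm long (its own y), 166 mm wide (its own x), 64 mm high. Origin: centre of its underside on the desk. Walls 8 mm, floor 6 mm thick, inside 460 x 150 mm. Two rests, 12 mm wide and 10 mm high, lie across the floor at y = +70 and -70 mm. The top is fixed, with a mouth in its middle.
- mouth (a point): Centre of the only mouth in the box top, level with the top's upper face (64 mm above the desk; underside at 58 mm). The mouth is rectangular, 200 mm along the box (y from -100 to +100 mm) and 150 mm across; a fixed cover 6 mm thick reaches 138 mm in from each end of the box.
- pad: Memo pad of white paper lying fixed on the desk on the robot's side of the box, 105 mm (its x) by 148 mm (its y), 10 mm thick. Origin: centre of its underside.
- pad_top (a point): Centre of the pad's upper face, 10 mm above the desk.
- ink: Glass ink bottle, 44 mm diameter, 60 mm high, loose, standing on one of the two covers of the box (either one), about 185 mm along the box from its middle and in the ruler's way on that side. Origin: centre of its underside. Leave it.
- tin: Flat round steel tin, 60 mm diameter, 12 mm high, loose, lying on the other cover of the box, about 185 mm from the middle; the ruler can rise over it. Origin: centre of its underside. Leave it.
- mug: White mug, 80 mm diameter, 90 mm high, loose on the desk to the left. Origin: centre of its underside. Leave it.
- penpot: Wooden pen pot, 72 mm diameter, 100 mm high, pens up to 155 mm, loose on the desk to the right. Origin: centre of its underside. Leave it.
- stapler: Stapler, 130 x 38 mm, 37 mm high, loose on the desk to the left near the robot. Origin: centre of its underside. Leave it.
- tissues: Wooden tissue box, 110 x 110 mm, 120 mm high, with a tissue to about 165 mm, loose at the right. Origin: centre of its underside. Leave it.
- clipdish: Small brass dish, 90 mm diameter, 22 mm high, loose on the desk to the left of the box. Origin: centre of its underside. Leave it.
Mind the look-alikes: they are no part of the job. What is shaped like the clipdish but purple or white is not meant.

How it is judged (in metres and radians):
On the way, in this order (a step that is already met when the one before it is completed fails the run):
1. one end of the ruler is up above the box top while the other end is still inside, under it (((z of ruler_left in the frame of box above 0.075 m and z of ruler_right in the frame of box below 0.058 m) or (z of ruler_right in the frame of box above 0.075 m and z of ruler_left in the frame of box below 0.058 m))), for 0.05 s.
2. the whole ruler is out above the box top, in the fingers, not touching the box (z of each of ruler_left, ruler_right in the frame of box above 0.07 m and contact force between ruler and box below 0.1 N and contact force between the fingers and ruler above 1 N), for 0.1 s.
At the end, for the whole second after the job is handed in: The gripper holds the ruler still (below 0.03 m/s) and level (within 0.2 rad, face up), its middle within 50 mm sideways of the pad's centre and 60 to 150 mm above the pad's face, touching nothing but the fingers; no bystander has moved more than 30 mm (horizontal distance between ruler and pad_top below 0.05 m and z of ruler in the frame of pad_top between 0.06 and 0.15 m and angle between ruler's own z axis and vertical below 0.2 rad and linear speed of ruler below 0.03 m/s and contact force between the fingers and ruler above 1 N and contact force between ruler and box below 0.1 N and contact force between ruler and pad below 0.1 N and contact force between ruler and ink below 0.1 N and contact force between ruler and tin below 0.1 N and contact force between ruler and mug below 0.1 N and contact force between ruler and penpot below 0.1 N and contact force between ruler and stapler below 0.1 N and contact force between ruler and tissues below 0.1 N and contact force between ruler and clipdish below 0.1 N and not (distance of ink from where it was at the start of the episode above 0.03 m) and not (distance of tin from where it was at the start of the episode above 0.03 m) and not (distance of mug from where it was at the start of the episode above 0.03 m) and not (distance of penpot from where it was at the start of the episode above 0.03 m) and not (distance of stapler from where it was at the start of the episode above 0.03 m) and not (distance of tissues from where it was at the start of the episode above 0.03 m) and not (distance of clipdish from where it was at the start of the episode above 0.03 m)); the arm keeps its last pose, push and grip.
It fails at once if the ink bottle or the tin is moved more than 30 mm (distance of any of ink, tin from where it was at the start of the episode above 0.03 m).
It fails at once if the mug, pen pot, stapler, tissue box or brass dish is moved more than 30 mm (distance of any of mug, penpot, stapler, tissues, clipdish from where it was at the start of the episode above 0.03 m).
It fails at once if the ruler, once lifted off its rests, is forced against the box with more than 25 N (contact force between ruler and box above 25 N and z of any of ruler_left, ruler_right in the frame of box above 0.03 m).
It also fails if it takes over 48 s, if anything falls off the work surface, if the arm or the gripper's body presses on something with over 40 N, if the wrist force passes 120 N, or if a joint passes its speed limit or range.

### The arm

A 6-joint arm with a two-finger parallel gripper is mounted at the origin on the work surface. World frame = base frame: x ahead of the robot, y to its left, z up, the work surface at z = 0. Lengths are in m, angles in degrees, forces in N, time in s.
With the tool pointing down it reaches from about 0.275 to 0.825 m from the base axis. Payload 5.2 kg.
Tool frame: the origin (TCP) lies on the centre line of the jaws, within the pads' length; the fingertips stand 8 mm ahead of it and the grasp point (between the pads) lies 11 mm behind it (finger_overhang is the distance from the TCP to the fingertips, in m); z points along the fingers, y is the line along which they close (so a half turn about z gives the same grasp; the last joint's range is limited). The gripper opens to 93 mm and grips with 3 to 60 N. Pads are 15 mm wide; open, the fingers measure 128 mm over their backs; the gripper's body (75 mm by 188 mm) begins 65 mm behind the grasp point.
Start: joints at [56.677, 14.817, 87.949, -0, 77.235, -11.62], TCP at [0.203, 0.511, 0.227] pointing down, gripper open.
Joint ranges: [-179.93, 179.93], [-52.35, 119.4], [10.71, 147.94], [-69.91, 249.91], [12.55, 155.21], [-178.61, 178.61]. Speed limits (degrees/s): [147.25, 147.25, 180, 180, 180, 180].

### API

Orientations are given as a 3x3 rotation matrix whose columns are the frame's x, y, z axes.
In Python, from cell import goto, move_straight, move_joints, move_gripper, wait, ik, state, capture, PlanningError, sign_off, regions_of, finger_overhang gives the robot as it stands. Calls block until the motion is done:
- goto(position, orientation): joint-space move of the TCP to a pose.
- move_straight(position, ori=None, v=0.15): straight line of the TCP; ori=None keeps the orientation; v is the mean speed in m/s.
- move_joints(angles): joint-space move.
- move_gripper(opening): finger opening in m; the grip force is fixed at half the most; returns when the fingers have stopped.
- wait(seconds).
- ik(position, orientation): joint angles nearest the present ones, or None.
- state(): the state.
- capture(name): name is "scene" or "top" or "wrist"; returns a dict with "image" (384x512x3 uint8, red, green, blue), "fx", "fy", "cx", "cy" (pixels), "eye" and "attitude" of the camera in the world; the wrist camera has in their place "tool_from_camera" (4x4, takes a point from camera to tool coordinates, whose origin is the TCP and whose axes are the flange's). Camera axes: x right, y up, looking along -z (the intrinsics and any distortion apply to the point x, -y, -z); pixel columns grow to the right and rows downward; lengths in m; the calibration is good to about 2 mm. The wrist camera is an equidistant fisheye: a pixel r from the principal point sees the ray r / f radians off the axis. A picture is of the moment at which its call begins: read the wrist's pose just before it. There is no depth.
A pose or a line that the arm cannot do raises PlanningError and nothing moves.
- sign_off(): hands the job in; it is judged then, once.
Trained networks look in a picture, given as the dict that the camera call returned (one of the last four; its "shot" number tells which), for a name from the list of things; names that differ only in an ending like _2 or _b are one class to them, and where a whole thing is asked for, a point or a joint stands for the part that bears it (a point fixed in the world has none). Each returns a list of dicts, best first, with "confidence" (0 to 1); they miss things now and then, are a little off and sometimes report something else, mostly with a low value. They report only what shows in the picture. A call takes as long as a camera call. They do not tell look-alikes from the thing itself.
- regions_of(picture, query): "region" (384x512 bool, what is visible of it) and "centre" ([column, row] in pixels, amid what is visible of it).
The state is a dict: "clock": time; "joint_pos": joint angles; "dq": joint speeds; "joint_torque": joint torques, N m; "ee_pos": TCP position; "tcp_rot": TCP orientation; "force": force on the tool from outside, world axes, zero at the start; "moment": the same for the moment, N m; "width": finger opening in m; "grip_force": force on a finger pad.
Only numpy, scipy, OpenCV 4.12 (cv2) and the standard library are available. Lean on these libraries where they do the work, as an engineer would, in place of code of your own. Each camera call takes 0.05 s, during which the arm holds its last target. There are 200 camera calls.

## Working session

There is one attempt and no reset: what is moved stays moved. The work goes in short steps, each a Python script; the robot and the scene stay as the last script left them, time stands still between calls to the robot, and variables do not carry over. Pictures are saved under pics/ and viewed, at most 10 in all, crops included, and the job is handed in when it is done.

```bash
mkdir -p pics; cat > h.py <<'E'
import numpy as np, cv2
from cell import *
def save(p,n): cv2.imwrite('pics/'+n,p['image'][:,:,::-1])
def ray(p,px,z):
    u,v=px; d=np.array([(u-p['cx'])/p['fx'],-(v-p['cy'])/p['fy'],-1.])
    d=np.array(p['attitude'])@d; e=np.array(p['eye']); return e+d*(z-e[2])/d[2]
E
python3 - <<'E'
from h import *
t=capture('top'); save(t,'top.png'); s=capture('scene'); save(s,'scene.png')
print({k:t[k] for k in t if k!='image'})
np.set_printoptions(precision=4,suppress=True)
for q,z in [('ruler',.024),('box',.064),('pad',.01),('ink',.064),('tin',.076),('mug',.09),('penpot',.1),('stapler',.037),('tissues',.12),('clipdish',.022)]:
    for r in regions_of(t,q)[:3]:
        m=r['region'].astype(np.uint8); c=cv2.minAreaRect(cv2.findNonZero(m)); 
        print(q,round(r['confidence'],2),r['centre'],ray(t,c[0],z)[:2],[ray(t,b,z)[:2].round(3).tolist() for b in cv2.boxPoints(c)])
print(state()['clock'])
E
```

```text
{'fx': 346.77508636325126, 'fy': 346.77508636325126, 'cx': 249.7824371722327, 'cy': 183.46683144430781, 'eye': array([0.48278246, 0.03182094, 1.18550226]), 'attitude': array([[-0.00999694,  0.9980469 , -0.06166391],
       [-0.99983242, -0.01092252, -0.01469118],
       [-0.01533602,  0.06150671,  0.99798884]]), 'shot': 1}
ruler 0.7 [259.4, 160.9] [0.6169 0.013 ] [[0.618, 0.118], [0.651, 0.112], [0.616, -0.091], [0.583, -0.086]]
ruler 0.66 [128.4, 208.5] [0.4882 0.4607] [[0.531, 0.524], [0.53, 0.399], [0.446, 0.398], [0.447, 0.523]]
box 0.8 [261.7, 160.0] [0.6228 0.0108] [[0.581, 0.264], [0.755, 0.234], [0.665, -0.242], [0.493, -0.208]]
pad 0.98 [229.8, 227.8] [0.4124 0.1173] [[0.464, 0.192], [0.462, 0.043], [0.362, 0.044], [0.363, 0.192]]
ink 0.44 [318.7, 175.8] [ 0.5803 -0.1776] [[0.603, -0.154], [0.603, -0.202], [0.557, -0.201], [0.558, -0.153]]
tin 0.76 [206.0, 144.5] [0.6744 0.1966] [[0.704, 0.224], [0.703, 0.169], [0.645, 0.169], [0.645, 0.224]]
mug 0.68 [129.2, 205.5] [0.4863 0.4364] [[0.525, 0.493], [0.524, 0.381], [0.448, 0.38], [0.449, 0.492]]
penpot 0.78 [395.7, 229.6] [ 0.4008 -0.4043] [[0.38, -0.345], [0.447, -0.364], [0.421, -0.463], [0.355, -0.444]]
penpot 0.66 [260.4, 165.5] [0.6075 0.0149] [[0.61, 0.112], [0.638, 0.108], [0.605, -0.082], [0.577, -0.077]]
stapler 0.91 [150.3, 261.2] [0.3076 0.3849] [[0.287, 0.449], [0.358, 0.341], [0.328, 0.321], [0.258, 0.429]]
tissues 0.78 [408.7, 163.4] [ 0.6115 -0.4415] [[0.56, -0.357], [0.686, -0.379], [0.663, -0.527], [0.537, -0.504]]
clipdish 0.66 [224.2, 101.3] [0.8334 0.1231] [[0.833, 0.184], [0.895, 0.122], [0.833, 0.062], [0.772, 0.124]]
clipdish 0.65 [86.4, 236.1] [0.3824 0.5918] [[0.424, 0.635], [0.424, 0.55], [0.341, 0.549], [0.341, 0.633]]
clipdish 0.63 [130.4, 164.9] [0.6201 0.4528] [[0.663, 0.496], [0.662, 0.411], [0.577, 0.41], [0.578, 0.495]]
0.6
```

View pics/top.png

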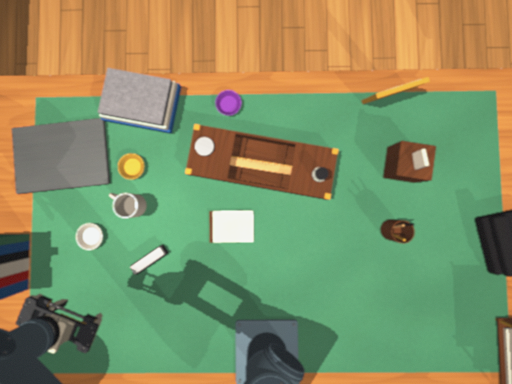

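View pics/scene.png

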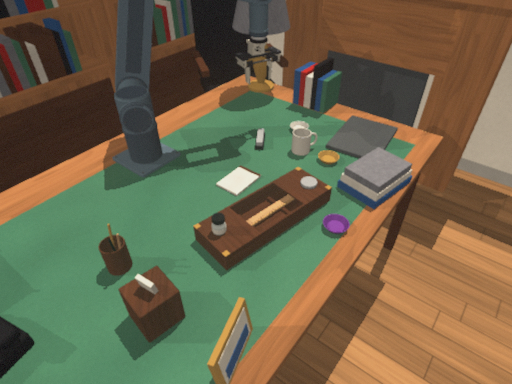

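The top view shows the box at about (262,160), with the tin on its left cover (204,146), the ink on its right cover (321,174) and the ruler in the mouth (260,166). So the left (+y) end should go up, over the tin. Next is a close wrist view to refine the poses.

```bash
cat >> h.py <<'E'
np.set_printoptions(precision=4,suppress=True)
def R(yaw,th=0,flip=1):
    # ruler y axis u (raised th at +y end), tool z along -ruler normal, tool y along ruler x
    a=np.radians(yaw); t=np.radians(th)
    u=np.array([-np.sin(a)*np.cos(t),np.cos(a)*np.cos(t),np.sin(t)]); x=np.array([np.cos(a),np.sin(a),0])*flip
    n=np.cross(np.array([np.cos(a),np.sin(a),0]),u); z=-n; return np.c_[np.cross(x,z),x,z]
def wray(p,px,z,T):
    # fisheye pixel -> world plane z
    u,v=(px[0]-p['cx'])/p['fx'],(px[1]-p['cy'])/p['fy']; r=np.hypot(u,v)
    d=np.array([u/r*np.sin(r),-v/r*np.sin(r),-np.cos(r)]) if r>1e-9 else np.array([0,0,-1.])
    M=T@p['tool_from_camera']; d=M[:3,:3]@d; e=M[:3,3]; return (e+d*(z-e[2])/d[2])[:2]
def T():
    s=state(); M=np.eye(4); M[:3,:3]=s['tcp_rot']; M[:3,3]=s['ee_pos']; return M
E
python3 - <<'E'
from h import *
for f in (1,-1): print(f,ik([.617,.013,.3],R(-10.5,0,f)))
f=min((1,-1),key=lambda f:abs(ik([.617,.013,.3],R(-10.5,0,f))[5]))
print(f)
goto([.617,.013,.34],R(-10.5,0,f))
M=T(); w=capture('wrist'); save(w,'w1.png'); np.save('M1.npy',M)
print({k:w[k] for k in w if k!='image'})
for q,z in [('ruler',.024),('box',.064),('ink',.064),('tin',.076)]:
    for r in regions_of(w,q)[:2]:
        c=cv2.minAreaRect(cv2.findNonZero(r['region'].astype(np.uint8)))
        print(q,round(r['confidence'],2),r['centre'],[wray(w,b,z,M).round(4).tolist() for b in cv2.boxPoints(c)],cv2.boxPoints(c).round().tolist())
print(state()['clock'])
E
```

```text
1 [-9.1359 19.9073 70.7808 -0.     89.312   1.3641]
-1 NoneTraceback (most recent call last):
  File "<stdin>", line 3, in <module>
  File "<stdin>", line 3, in <lambda>
TypeError: 'NoneType' object is not subscriptable
```

```bash
python3 - <<'E'
from h import *
goto([.617,.013,.34],R(-10.5))
M=T(); w=capture('wrist'); save(w,'w1.png'); np.save('M1.npy',M)
print({k:w[k] for k in w if k!='image'})
for q,z in [('ruler',.024),('box',.064),('ink',.064),('tin',.076)]:
    for r in regions_of(w,q)[:2]:
        c=cv2.minAreaRect(cv2.findNonZero(r['region'].astype(np.uint8)))
        print(q,round(r['confidence'],2),r['centre'],[wray(w,b,z,M).round(4).tolist() for b in cv2.boxPoints(c)],cv2.boxPoints(c).round().tolist())
print(state()['clock'])
E
```

```text
{'fx': 297.3186396354542, 'fy': 297.3186396354542, 'cx': 252.95267127786573, 'cy': 189.52696514557965, 'tool_from_camera': array([[-0.0001,  0.9577,  0.2878,  0.0804],
       [ 1.    ,  0.0002, -0.0002,  0.0006],
       [-0.0003,  0.2878, -0.9577, -0.1594],
       [ 0.    ,  0.    ,  0.    ,  1.    ]]), 'shot': 3}
ruler 0.64 [254.4, 153.2] [[0.62, 0.1145], [0.6509, 0.1088], [0.6133, -0.1046], [0.5793, -0.0984]] [[243.0, 91.0], [263.0, 91.0], [263.0, 220.0], [243.0, 220.0]]
box 0.59 [262.4, 138.9] [[0.5887, 0.2632], [0.7557, 0.2346], [0.6906, -0.2347], [0.4883, -0.1961]] [[203.0, 0.0], [318.0, 0.0], [318.0, 286.0], [203.0, 286.0]]
ink 0.87 [252.0, 276.5] [[0.5617, -0.1508], [0.6046, -0.1586], [0.5954, -0.2138], [0.5503, -0.2056]] [[238.0, 259.0], [264.0, 259.0], [264.0, 286.0], [238.0, 286.0]]
ink 0.43 [128.7, 118.9] [[0.3879, 0.185], [0.4859, 0.1765], [0.488, 0.045], [0.3884, 0.0453]] [[91.0, 83.0], [147.0, 70.0], [166.0, 153.0], [110.0, 166.0]]
tin 0.68 [271.0, 27.8] [[0.6445, 0.2194], [0.7022, 0.2304], [0.7088, 0.1711], [0.6516, 0.1608]] [[245.0, 16.0], [284.0, 4.0], [297.0, 41.0], [258.0, 54.0]]
3.1917
```

View pics/w1.png

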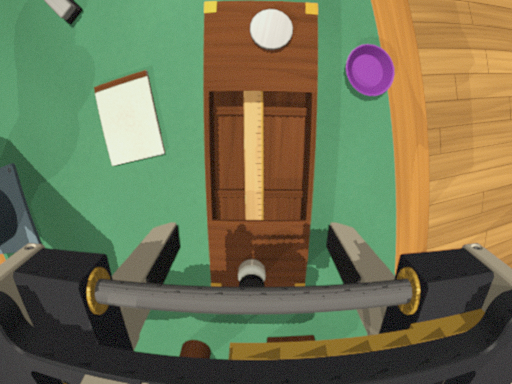

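The wrist view shows the mouth corners near (209,92), (310,92), (306,221) and (211,221). The ruler runs down columns 243–264, the tin is at (271,28) and the ink at (252,270).

```bash
python3 - <<'E'
from h import *
M=np.load('M1.npy'); w=capture('wrist'); M=T()
for p in [(209.5,92),(310,92),(306,220.5),(211,220.5)]: print('mouth',p,wray(w,p,.064,M))
for p in [(203.5,1),(318.5,1)]: print('outer',wray(w,p,.064,M))
r=regions_of(w,'ruler')[0]['region']
P=[]
for row in range(100,215,5):
    c=np.where(r[row])[0]; P.append([*wray(w,(c.min(),row),.024,M),*wray(w,(c.max()+1,row),.024,M)])
P=np.array(P); m=(P[:,:2]+P[:,2:])/2
k=np.polyfit(m[:,1],m[:,0],1); print('ruler x=%.4f*y+%.4f'%tuple(k),'yaw',-np.degrees(np.arctan(k[0])),np.linalg.norm(P[:,:2]-P[:,2:],axis=1)[::6])
t=capture('top'); s=regions_of(t,'box')[0]['region']
big=cv2.resize(t['image'][125:210,175:350],None,fx=4,fy=4,interpolation=cv2.INTER_CUBIC); cv2.imwrite('pics/tc.png',big[:,:,::-1])
E
```

```text
mouth (209.5, 92) [0.5734 0.1203]
mouth (310, 92) [0.7171 0.0945]
mouth (306, 220.5) [ 0.6827 -0.1027]
mouth (211, 220.5) [ 0.5333 -0.0749]
outer [0.5896 0.2607]
outer [0.7564 0.232 ]
ruler x=0.1795*y+0.6166 yaw -10.17845441657496 [0.0299 0.0303 0.0325 0.0301]
```

View pics/tc.png

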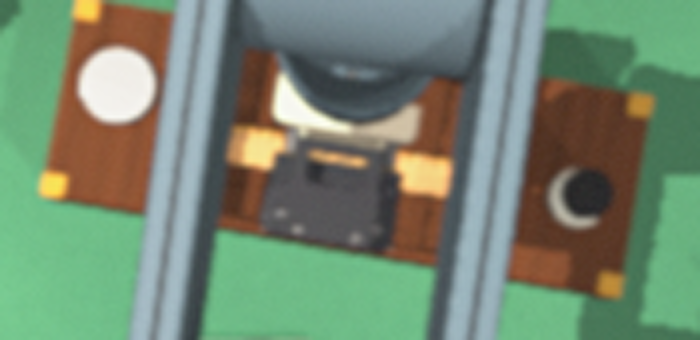

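```bash
cat >> h.py <<'E'
B=np.array([.628,.010]); YAW=-10.2
U=np.array([-np.sin(np.radians(YAW)),np.cos(np.radians(YAW))])
G0=np.array([.6166+.1795*.0218,.0218])   # grip point on ruler, box s=+12 mm
E
python3 - <<'E'
from h import *
g=G0
move_gripper(.06)
goto([*g,.15],R(YAW)); move_straight([*g,.018],v=.08)
print(state()['force']); move_gripper(0); s=state(); print(s['width'],s['grip_force'],s['force'])
move_straight([*g,.032],v=.05); print(state()['force'])
p=g-.04*U; move_straight([*p,.032],v=.06); wait(.2); s=state(); print(s['force'],s['moment'],s['width'],s['clock'])
M=T(); w=capture('wrist'); save(w,'w2.png')
E
```

```text
[ 0.23    0.1281 -0.1629]
0.02950901332639615 30.000017881393433 [-0.8206 -1.0501  0.9048]
[-0.2368  0.4877  0.0224]
[ 1.3094  0.1387 -0.006 ] [-0.0932  0.0979 -0.0324] 0.029756488874451273 8.75
```

View pics/w2.png

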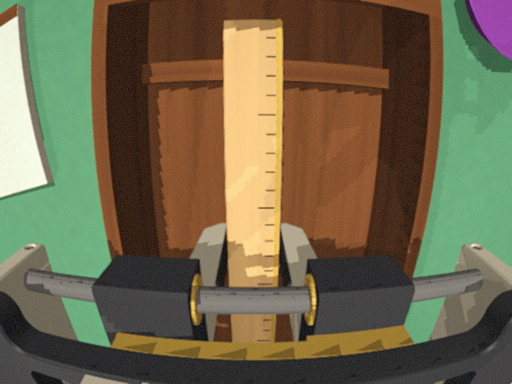

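The ruler's left end is already clear of the cover, at (253,20), and the cover edge is near row 2. I'll compute where the ruler sits in the grip.

```bash
python3 - <<'E'
from h import *
M=T(); w=capture('wrist')
e=wray(w,(253,20),.038,M); c=wray(w,(253,3),.061,M); p=M[:2,3]
print('end from grip',(e-p)@U,'end in box s',(e-B)@U,'cover s',(c-B)@U,'grip s',(p-B)@U)
E
```

```text
end from grip 0.12418856961632199 end in box s 0.09484523266947759 cover s 0.0964840994817577 grip s -0.029343336946844413
```

```bash
cat >> h.py <<'E'
def tcp(rs,rz,th,off=.026):
    # ruler right end centre at box s=rs, height rz, pitch th -> TCP pose; lateral line of the ruler kept
    t=np.radians(th); l=.15+off
    s=rs+l*np.cos(t)+.002*np.sin(t); z=rz+l*np.sin(t)-.002*np.cos(t)
    return [*(G0+(s-(G0-B)@U)*U),z],R(YAW,th)
E
cat > pull.py <<'E'
from h import *
W=[(-.213,.034,0)]+[(-.213,.034-.018*k/3,5*k) for k in (1,2,3)]
W+=[(-.213+d*np.cos(np.radians(15)),.016+d*np.sin(np.radians(15)),15) for d in (.07,.14)]
e=W[-1]; W+=[(e[0],e[1]+.1,15)]
for w in W: assert ik(*tcp(*w)) is not None,w
for w in W:
    p,o=tcp(*w); move_straight(p,o,v=.05); s=state(); print(w,s['force'],s['moment'],s['width'],s['clock'])
    if np.linalg.norm(s['force'])>12: print('STOP'); break
    if abs(w[0]+.213)<1e-6 and w[2]==15:
        c=capture('scene'); save(c,'s2.png')
c=capture('scene'); save(c,'s3.png')
E
python3 pull.py
```

```text
(-0.213, 0.034, 0) [-0.552   0.0236 -0.3755] [-0.0254  0.0236 -0.0173] 0.029626603137406785 9.1417
(-0.213, 0.028000000000000004, 5) [-0.3715 -0.118   0.2749] [-0.1065  0.0807 -0.0143] 0.02958982832298865 9.475
(-0.213, 0.022000000000000006, 10) [ 0.0363 -0.1276 -1.2032] [-0.148   0.1161 -0.0069] 0.029899702391619612 9.8167
(-0.213, 0.016000000000000004, 15) [-0.0179 -0.1504 -0.914 ] [-0.173   0.1588 -0.049 ] 0.02949625209949081 10.1583
(np.float64(-0.1453851921597652), np.float64(0.03411733315717645), 15) [-0.1214 -0.3713 -1.1657] [-0.2335  0.1257  0.0022] 0.029348019769154656 11.7583
(np.float64(-0.07777038431953043), np.float64(0.052234666314352904), 15) [-0.0211 -0.6904 -0.7792] [-0.1853  0.07   -0.0523] 0.02985615352918205 13.3083
(np.float64(-0.07777038431953043), np.float64(0.1522346663143529), 15) [ 0.4601 -0.4238 -0.3472] [-0.2337  0.1151 -0.0487] 0.029864817920603793 15.4583
```

```bash
python3 - <<'E'
from h import *
p=np.array(state()['ee_pos']); p[2]=.26
move_straight(p,R(YAW),v=.08)
q=np.array([.412,.117])+.026*U
move_straight([*q,.26],R(YAW),v=.12); move_straight([*q,.112],v=.08); wait(.5)
s=state(); print(s['ee_pos'],s['force'],s['width'],s['grip_force'],s['clock'])
c=capture('scene'); save(c,'s4.png'); t=capture('top'); save(t,'t4.png')
r=regions_of(t,'ruler')[0]; print(r['centre'])
M=T(); w=capture('wrist'); save(w,'w4.png')
E
```

```text
[0.4166 0.1426 0.112 ] [0.1432 0.3001 0.1451] 0.02975681041588184 29.999465346336365 20.9583
[252.3, 231.5]
```

View pics/s4.png

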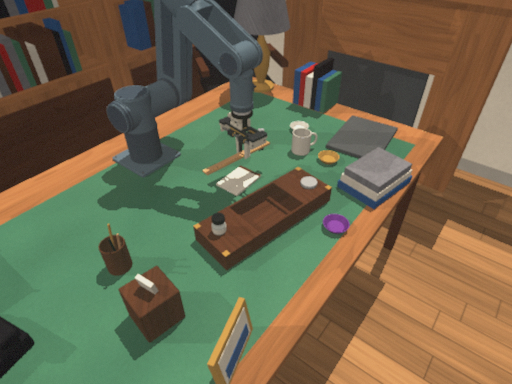

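View pics/t4.png

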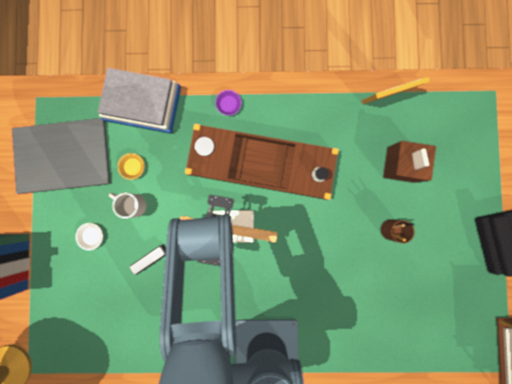

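View pics/w4.png

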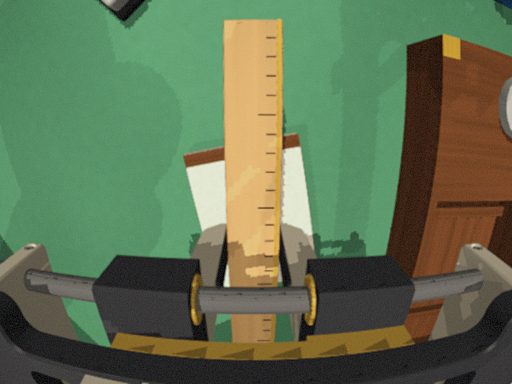

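The scene view shows the ruler level above the pad (238,160), with the ink, tin and everything else where they started. In the wrist view the ruler's end is still at (253,20), so it hasn't slipped.

```bash
python3 -c "
from h import *
print(sign_off())"
```

```text
the job is handed in; nothing more can be done
None
```

The ruler came out left end first and over the tin, and I handed the job in with it held level about 10 cm above the memo pad; no bystander had visibly moved in the last pictures, but `sign_off` gave no verdict.

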